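# Index the reagent carousel and open the orange bottle

## Robot

A 6-joint arm with a two-finger parallel gripper is mounted at the origin on the work surface. World frame = base frame: x ahead of the robot, y to its left, z up, the work surface at z = 0. Lengths are in m, angles in rad, forces in N, time in s.
With the tool pointing down it reaches from about 0.25 to 0.775 m from the base axis. Payload 4 kg.
Tool frame: the origin (TCP) lies midway between the tips of the shut fingers; the grasp point (between the pads) lies robot.pinch_z behind it (robot.pinch_z is the distance from the TCP to the grasp point, in m); z points along the fingers, y is the direction in which the jaws open and shut (so a half turn about z gives the same grasp; the last joint's range is limited). The gripper opens to 94 mm and grips with 3 to 60 N. Pads are 16 mm wide; open, the fingers measure 119 mm over their backs; the gripper's body (75 mm by 177 mm) begins 78 mm behind the grasp point.
Start: joints at [1.032, 0.087, 1.371, -0, 1.684, -0.103], TCP at [0.232, 0.499, 0.206] pointing down, gripper open.
Joint ranges: [-3.1, 3.1], [-0.76, 2.03], [0.27, 2.55], [-1.08, 4.22], [0.17, 2.65], [-2.57, 2.57]. Speed limits (rad/s): [2.79, 2.79, 3.14, 3.14, 3.14, 3.14].

## Interface

Orientations are given as [roll, pitch, yaw] about the fixed x, y, z axes, in that order (R = Rz(yaw) Ry(pitch) Rx(roll)).
In Python, from bench import robot gives the robot as it stands.
- The arm moves only by the tool jog_arm, never from a script. Its argument "steps" is a list that holds one entry, the list of rows, each a list of 7 numbers: the shift along the tool's x, y, z in cm, then the turn, a rotation vector about the tool's x, y, z in degrees, then the gripper's target within -1 to 1 (fully open at 1, half-way at 0, shut at -1). A call has 1 to 12 rows; each row shifts and turns the commanded pose from where the row before left it, along the tool's axes as they then stand; what a row does not reach is not made up. A row lasts 1/8 s, in which the tool goes at most 62.5 mm and 10.7 degrees, less where a joint would pass 70% of its speed; a pose out of reach is approached as far as the arm can. A call with a gripper value outside its range is refused whole. The fingers move at their own pace and stop on an object; the grip force is fixed at half the most. Time passes only in rows, so rows that do not move let the fingers close. It gives the time, the measured TCP pose, the force and the opening at its end, in the units of the state.
- robot.get_obs(): the state, without advancing time (a new reading comes with each control period).
- robot.snapshot(name): name is "side" or "top" or "wrist"; returns the picture (400x640x3 uint8, red, green, blue); there is no depth.
- robot.camera_info(name): a dict with "mtx" (3x3 intrinsics, pixels), "R" (3x3) and "t" (3): a world point X has camera coordinates R X + t; the wrist camera has in their place "hand_eye" (4x4, takes a point from camera to tool coordinates, whose origin is the TCP and whose axes are the flange's). Camera axes: x right, y down, z forward; pixel columns grow to the right and rows downward; lengths in m; the calibration is good to about 2 mm. A picture is of the moment at which its call begins: read the wrist's pose just before it. camera_info takes no time and is no camera call.
- robot.close_job(): hands the job in, once; it reports no verdict.
The state is a dict: "time": time; "joint_positions": joint angles; "qvel": joint speeds; "joint_torque": joint torques, N m; "tool_pos": TCP position; "ee_rot": TCP orientation; "wrist_force": force on the tool from outside, world axes, zero at the start; "wrist_torque": the same for the moment, N m; "width": finger opening in m.
Only numpy, scipy, OpenCV 4.12 (cv2) and the standard library are available. Lean on these libraries where they do the work, as an engineer would, in place of code of your own. Each camera call takes 0.05 s, during which the arm holds its last target. There are 200 camera calls.

## Task

Bring the orange-capped bottle on the leaning carousel to the station with the green marker: pull up the red sprung plunger, turn the disc by it, and let the plunger drop fully home in that station's hidden index hole. Only then open the orange cap, turning it anticlockwise (about a quarter turn) until it stops. Leave the other caps shut and everything else on the bench where it stands, and let go of everything at the end.

Things in the scene. Friction and masses are not known exactly. Their poses are not given: they have to be found in the camera images.
- carousel: Reagent carousel, fixed: cream foot 240 x 200 mm, teal drum, and on it a leaning cream disc, 250 mm across, that carries three bottles and a red plunger. Origin: centre of the foot's underside, on the bench; z up, x level, pointing away from the side the disc leans to (roughly towards the robot).
- pivot (a point): Point on the disc's axis, 125 mm above the carousel's origin, same frame as carousel. The axis leans 25 degrees from vertical: upwards it runs along (-0.423, 0, 0.906) of that frame. Below, 'height' is measured from this point along the axis; the disc's top face is at height 12 mm. Bottles and plunger stand parallel to the axis, 85 mm from it.
- head (a joint): Turn of the disc, rad, positive anticlockwise seen from above, range -2.4 to 2.4. At 0 the plunger is at the disc's lowest point (-x of the carousel), the orange bottle at the highest, across from it; the blue cap on the +y side, white on -y. Starts within 0.09 of 0, the pin in a wide parking slot. Drags with 0.25 N m, stays where left.
- stations (a point): Same point as pivot. Besides the parking slot, four index holes under the disc: at joint head = +60, +110, -60 and -110 degrees, all shifted together by the same unknown angle, up to 5 degrees either way. They cannot be seen and must be felt: the lowered pin, slid over a hole, drops 10 mm and then stops the disc, with 1.3 degrees of play each way.
- plunger (a joint): Lift of the plunger along the axis, m. 0 = fully home (pin in a hole, disc locked, or in the parking slot); about 0.010 = pin resting on the ring between holes, where it slides easily and the disc turns; 0.020 = upper stop. A spring pushes it down, 5 N at home to 9 N at the upper stop. Lift it at least 11 mm to pass over holes.
- knob (a point): Grip point in the plunger's red round knob (it spins freely on its stem), height 80 mm with the plunger home (knob rises with it). Knob: 32 mm across, plain cylinder from height 64 to 96 mm, rounded top at 101 mm; under it a 12 mm steel stem, and a dark collar 36 mm across, on the disc, up to 40 mm. z along the leaning axis, upwards. Grip with up to 40 N.
- orange_top (a point): Centre of the top of the orange cap, height 114 mm. Cap: round, ribbed, 46 mm across, 28 mm tall (height 86 to 114 mm), on a 32 mm neck (from 74 mm) of an amber bottle 52 mm across, clamped in the disc. z along the leaning axis, upwards; a black line on its top runs from the middle along its x.
- orange_cap (a joint): Turn of the captive orange quarter-turn cap about its own leaning axis, rad, positive = anticlockwise seen from above = opening. Starts shut (0 to 0.15); fully open at its stop at 1.4. It does not rise or come off. Drag 0.1 N m.
- blue_cap (a joint): The same for the blue cap; leave shut.
- white_cap (a joint): The same for the white cap; leave shut.
- marker_green: Green-topped marker, 36 mm foot, 60 mm tall, fixed beside one of the four stations; origin under its centre. There the orange cap's top is 100 mm from it, level distance. Grey-topped ones mark the other three. Marker places in the carousel's frame, x, y in mm, by disc turn: +60 deg (40, 160), +110 deg (-109, 174), -60 deg (40, -160), -110 deg (-109, -174).
- tube_rack: Green tube rack 200 x 80 x 88 mm. Loose, stands on the bench; leave it alone. Origin: centre of its underside.
- tip_box: Blue tip box with clear lid 125 x 85 x 80 mm. Loose, stands on the bench; leave it alone. Origin: centre of its underside.
- beaker: Glass beaker, 76 mm across, 95 mm tall. Loose, stands on the bench; leave it alone. Origin: centre of its underside.
- freezer_box: Red box with blue lid 132 x 102 x 57 mm. Loose, stands on the bench; leave it alone. Origin: centre of its underside.
- pipette: White and orange pipette lying down, 230 mm long, 22 mm high. Loose, stands on the bench; leave it alone. Origin: centre of its underside.

How it is judged:
By the outcome, as a careful person would: the job done as asked, in the order asked, and still so for the second after the job is handed in, with the robot touching nothing.
It also fails if it takes over 51 s, if anything falls off the work surface, if the arm or the gripper's body presses on something with over 40 N, if the wrist force passes 120 N, or if a joint passes its speed limit or range.

## Working session

There is one attempt and no reset: what is moved stays moved. The work goes in short steps, Python scripts to look and compute and a tool call to move; the robot and the scene stay as the last step left them, time stands still between calls to the robot, and variables do not carry over. Pictures are saved under pics/ and viewed, about 8 in all and at most 12, crops included, and the job is handed in when it is done.

Besides the shell and the picture viewer there is one more tool, called after "Call:" as name([rows], argument=value, ...), one row to a line, values as JSON. jog_arm: Moves the arm, as the interface text tells. Its arguments: {"type":"object","properties":{"steps":{"type":"array"}},"required":["steps"]}

```bash
mkdir -p pics; ls
python3 - <<'E'
from bench import robot
import cv2,numpy as np
o=robot.get_obs();print(o);print(robot.pinch_z)
for n in("side","top"):
    cv2.imwrite(f"pics/{n}0.png",cv2.cvtColor(robot.snapshot(n),cv2.COLOR_RGB2BGR))
for n in("side","top","wrist"):print(n,robot.camera_info(n))
E
```

```text
pics
{'time': 0.0, 'joint_positions': array([ 1.03185008e+00,  8.79357865e-02,  1.37226885e+00, -3.40869369e-05,
        1.68359059e+00, -1.03089059e-01]), 'qvel': array([ 0.00216946,  0.00031011, -0.00036372,  0.00044235,  0.00053255,
        0.00071091]), 'joint_torque': array([-3.03057150e-04, -3.40182817e+01, -3.02432191e+01,  7.18296831e-02,
        3.31028039e-02, -1.82662502e-04]), 'tool_pos': array([0.23192505, 0.49809413, 0.20430728]), 'ee_rot': array([-3.13939829e+00, -1.92959970e-04,  2.70573146e+00]), 'wrist_force': array([ 0.50984443,  1.11832723, -0.31889253]), 'wrist_torque': array([-0.07206879, -0.01352945,  0.05646289]), 'width': 0.09384706794253382}
0.0188
side {'mtx': array([[489.19945774,   0.        , 328.39357547],
       [  0.        , 489.19945774, 201.92048223],
       [  0.        ,   0.        ,   1.        ]]), 'R': array([[ 0.88671367, -0.46224506,  0.0082688 ],
       [-0.21549962, -0.42907915, -0.87718356],
       [ 0.40902173,  0.77602873, -0.48008398]]), 't': array([-0.54053758,  0.28108382,  1.45528646])}
top {'mtx': array([[361.54976379,   0.        , 318.1570832 ],
       [  0.        , 361.54976379, 200.56702305],
       [  0.        ,   0.        ,   1.        ]]), 'R': array([[-0.01370697, -0.99980705,  0.01407066],
       [-0.98243459,  0.01084705, -0.18629175],
       [ 0.18610318, -0.016377  , -0.98239371]]), 't': array([-0.00475444,  0.63292674,  1.51039886])}
wrist {'mtx': array([[359.59755421,   0.        , 316.58381225],
       [  0.        , 359.59755421, 198.74168496],
       [  0.        ,   0.        ,   1.        ]]), 'hand_eye': array([[ 5.95938253e-04, -9.61158059e-01, -2.75997883e-01,
         8.07990372e-02],
       [ 9.99999579e-01,  7.65199432e-04, -5.05582131e-04,
         8.22427385e-04],
       [ 6.97137762e-04, -2.75997465e-01,  9.61158110e-01,
        -1.79958788e-01],
       [ 0.00000000e+00,  0.00000000e+00,  0.00000000e+00,
         1.00000000e+00]])}
```

View pics/top0.png

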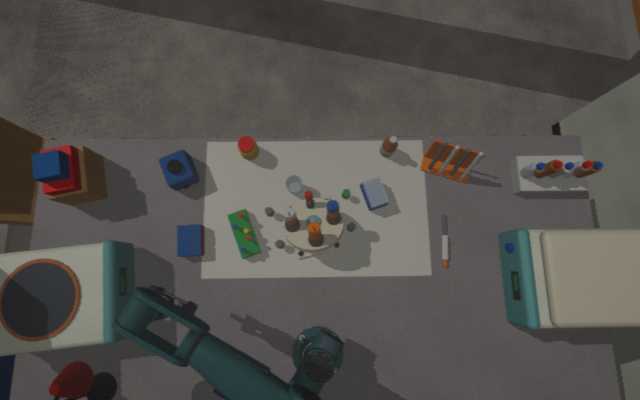

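View pics/side0.png

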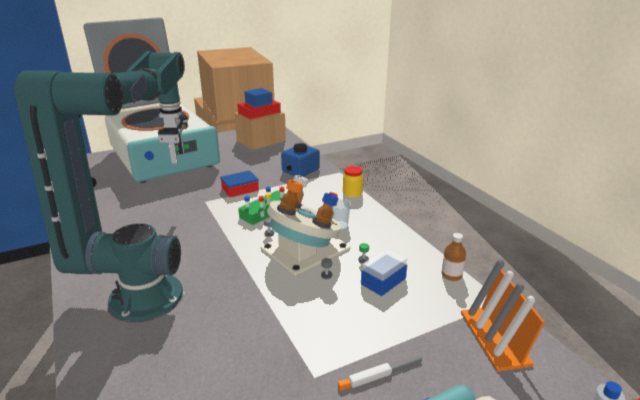

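The top view shows the carousel near pixel (313,228), with the orange cap on the robot side at (315,230). The green marker is at (347,194), far side and right (carousel -x, +y), so the station is +110°. The grey markers are at (270,211), (351,227) and (280,244). The side view agrees. I'll enlarge both for measurement.

Run:
```python
import cv2,numpy as np
a=cv2.imread("pics/top0.png")[170:270,255:375]; b=cv2.imread("pics/side0.png")[160:300,225:405]
a=cv2.resize(a,None,fx=5,fy=5,interpolation=cv2.INTER_CUBIC);b=cv2.resize(b,None,fx=4,fy=4,interpolation=cv2.INTER_CUBIC)
cv2.imwrite("pics/top0c.png",a);cv2.imwrite("pics/side0c.png",b)
```

```text
(no output)
```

View pics/top0c.png

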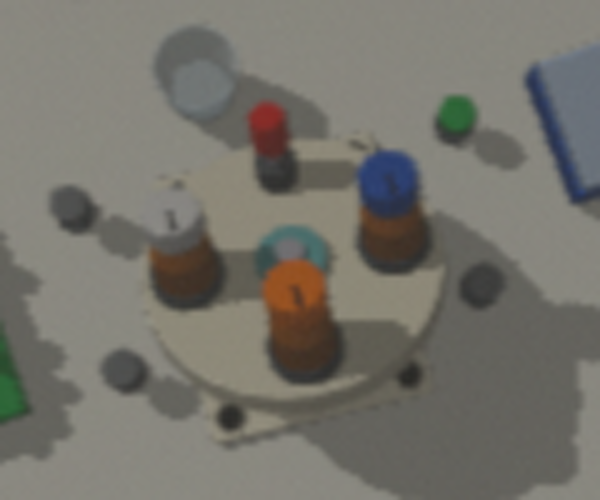

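View pics/side0c.png

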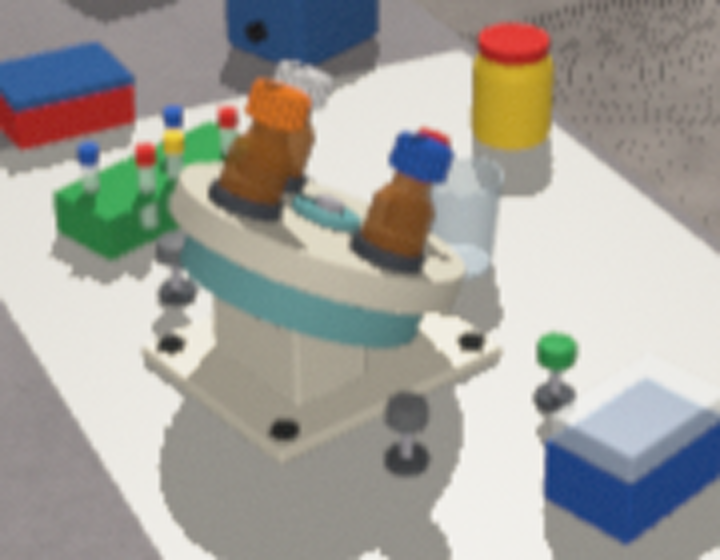

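Crop positions of the marker tops (top view): green (457,113), +60 grey (483,283), -110 grey (73,207), -60 grey (126,370). Cap tops: orange (297,280), blue (390,172), white (170,213). In the side view: green top (557,345), grey top (407,405), orange top (282,93). Next I'll fit the carousel pose.

```bash
cat > h.py <<'E'
import numpy as np
from bench import robot
from scipy.spatial.transform import Rotation as Rn
from scipy.optimize import least_squares
def Rz(a):return Rn.from_euler('z',a).as_matrix()
L=np.radians(25);TILT=Rn.from_euler('y',-L).as_matrix() # disc frame->carousel: z->(-.423,0,.906)
def disc(p,h,r,ang): # carousel pose p=(X,Y,yaw); ang in disc frame
    c=np.array([0,0,.125])+TILT@np.array([r*np.cos(ang),r*np.sin(ang),h])
    return np.r_[p[0],p[1],0]+Rz(p[2])@c
def car(p,x,y,z):return np.r_[p[0],p[1],0]+Rz(p[2])@np.array([x,y,z])
def proj(n,X):
    c=robot.camera_info(n);v=c['mtx']@(c['R']@X+c['t']);return v[:2]/v[2]
def wproj(X,o):
    c=robot.camera_info("wrist");R=Rn.from_euler('xyz',o['ee_rot']).as_matrix()
    q=R.T@(X-o['tool_pos']);H=c['hand_eye'];v=c['mtx']@(H[:3,:3].T@(q-H[:3,3]));return v[:2]/v[2]
E
cat > fit.py <<'E'
from h import *
T=lambda u,v:np.array([255+u/5,170+v/5]);S=lambda u,v:np.array([225+u/4,160+v/4])
M={60:(.04,.16),110:(-.109,.174),-60:(.04,-.16),-110:(-.109,-.174)}
obs=[("top",T(457,113),'m',110),("top",T(483,283),'m',60),("top",T(73,207),'m',-110),("top",T(126,370),'m',-60),
("top",T(297,280),'c',0),("top",T(390,172),'c',np.pi/2),("top",T(170,213),'c',-np.pi/2),
("side",S(557,345),'m',110),("side",S(407,405),'m',60),("side",S(282,93),'c',0)]
def pt(p,k,i):return car(p,*M[i],.06) if k=='m' else disc(p,.114,.085,i+p[3])
f=lambda p:np.concatenate([proj(n,pt(p,k,i))-u for n,u,k,i in obs])
s=least_squares(f,[.5,0,3.1,0]);p=s.x
print(p,np.round(s.fun.reshape(-1,2),2))
knob=disc(p,.08,.085,np.pi+p[3]);print("knob",knob,"orange",disc(p,.114,.085,p[3]))
print("axis",Rz(p[2])@TILT[:,2])
E
python3 fit.py
```

```text
[ 0.52290508  0.00668825  3.37051299 -0.0620872 ] [[ 0.38 -0.41]
 [ 0.86 -0.64]
 [-0.84 -0.46]
 [-0.61 -0.1 ]
 [ 0.23  1.14]
 [-0.17  0.08]
 [ 0.42  0.04]
 [-0.05 -0.22]
 [-0.16  0.1 ]
 [ 0.06 -0.24]]
knob [0.63191121 0.0266719  0.16165129] orange [0.49374798 0.0053098  0.26417242]
axis [0.41159298 0.09590314 0.90630779]
```

```bash
cat >> h.py <<'E'
from scipy.linalg import expm,logm
def ori(yaw_y,ax): # tool z=-axis, tool y = heading direction (cos,sin,0) projected perpendicular to the axis
    z=-ax;y=np.r_[np.cos(yaw_y),np.sin(yaw_y),0];y=y-y@z*z;y/=np.linalg.norm(y)
    return np.c_[np.cross(y,z),y,z]
def tf(R,t):
    T=np.eye(4);T[:3,:3]=R;T[:3,3]=t;return T
def now():
    o=robot.get_obs();return o,tf(Rn.from_euler('xyz',o['ee_rot']).as_matrix(),o['tool_pos'])
def plan(T0,T1,n):
    S=np.real(expm(logm(np.linalg.inv(T0)@T1)/n))
    d=S[:3,3]*100;w=np.degrees(Rn.from_matrix(S[:3,:3]).as_rotvec())
    P=T0.copy();path=[]
    for i in range(n):P=P@S;path.append(P[:3,3].copy())
    print(n,"rows of cm",np.round(d,3),"deg",np.round(w,2),"|d|",np.linalg.norm(d),"|w|",np.linalg.norm(w))
    return np.array(path)
E
python3 - <<'E'
from h import *
p=[.5229,.0067,3.3705,-.0621];ax=Rz(p[2])@TILT[:,2]
k=disc(p,.08,.085,np.pi+p[3])
o,T0=now()
T1=tf(ori(0,ax),k+ax*(.08-.0188))
print(np.round(plan(T0,T1,12),3)); print(T1)
E
```

```text
12 rows of cm [-5.5    0.688 -0.209] deg [2.08 0.71 5.43] |d| 5.546869763263711 |w| 5.861642629854438
[[0.285 0.481 0.207]
 [0.336 0.459 0.208]
 [0.384 0.433 0.208]
 [0.43  0.402 0.208]
 [0.473 0.366 0.208]
 [0.512 0.327 0.208]
 [0.548 0.285 0.208]
 [0.579 0.239 0.208]
 [0.606 0.19  0.209]
 [0.628 0.139 0.211]
 [0.645 0.087 0.214]
 [0.657 0.033 0.217]]
[[ 0.          0.91136721 -0.41159423  0.65709614]
 [ 0.99444854 -0.04330963 -0.09589779  0.03255011]
 [-0.1052241  -0.40930928 -0.90630779  0.21711735]
 [ 0.          0.          0.          1.        ]]
```

Call:
jog_arm([
  [[-5.5,0.69,-0.21,2.08,0.71,5.43,1],[-5.5,0.69,-0.21,2.08,0.71,5.43,1],[-5.5,0.69,-0.21,2.08,0.71,5.43,1],[-5.5,0.69,-0.21,2.08,0.71,5.43,1],[-5.5,0.69,-0.21,2.08,0.71,5.43,1],[-5.5,0.69,-0.21,2.08,0.71,5.43,1],[-5.5,0.69,-0.21,2.08,0.71,5.43,1],[-5.5,0.69,-0.21,2.08,0.71,5.43,1],[-5.5,0.69,-0.21,2.08,0.71,5.43,1],[-5.5,0.69,-0.21,2.08,0.71,5.43,1],[-5.5,0.69,-0.21,2.08,0.71,5.43,1],[0,0,0,0,0,0,1]],
])

```text
time: 1.6
tool_pos: [0.6468, 0.0824, 0.2118]
ee_rot: [-2.743, 0.079, 1.657]
wrist_force: [-0.4, 0.1, -0.6]
width: 0.0943
```

Run:
```python
from h import *
import cv2
p=[.5229,.0067,3.3705,-.0621];ax=Rz(p[2])@TILT[:,2]
k=disc(p,.08,.085,np.pi+p[3])
o,T0=now();print(o)
cv2.imwrite("pics/w1.png",cv2.cvtColor(robot.snapshot("wrist"),cv2.COLOR_RGB2BGR))
print("knob top px",wproj(k+ax*.021,o),"orange",wproj(disc(p,.114,.085,p[3]),o),"white",wproj(disc(p,.114,.085,p[3]-np.pi/2),o),"blue",wproj(disc(p,.114,.085,p[3]+np.pi/2),o),"collar top",wproj(k-ax*.04,o))
plan(T0,tf(ori(0,ax),k+ax*(.08-.0188)),2)
```

```text
{'time': 1.6, 'joint_positions': array([ 0.08018323,  0.66843985,  0.64671124, -0.09448121,  2.22374521,
       -0.03230535]), 'qvel': array([ 0.08076962, -0.03561204,  0.02316387,  0.04963152,  0.00015536,
       -0.00209278]), 'joint_torque': array([-1.95303753e+00, -5.58955765e+01, -2.95422220e+01, -5.19876983e-01,
        1.59499973e+00, -1.00332507e-02]), 'tool_pos': array([0.64678584, 0.08239593, 0.21180608]), 'ee_rot': array([-2.74284205,  0.07889569,  1.6569163 ]), 'wrist_force': array([-0.42834075,  0.14276746, -0.55570435]), 'wrist_torque': array([ 0.01878814, -0.09102293,  0.01652994]), 'width': 0.09431353603520773}
knob top px [322.26263381 296.58715542] orange [ 60.90944115 335.46964556] white [162.74860491 195.76977871] blue [215.98181008 423.18042135] collar top [318.80025635 256.91683486]
2 rows of cm [-2.534  0.306 -0.185] deg [0.96 0.29 2.56] |d| 2.5594817711602356 |w| 2.743404576294168
```

View pics/w1.png

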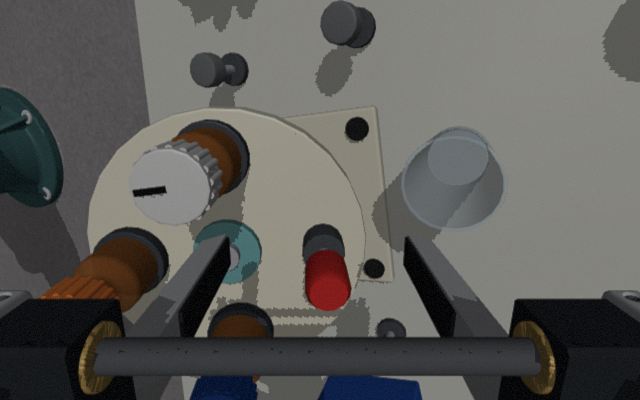

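The wrist view shows the knob's top face at about (328,290), a few pixels from the prediction of (322,297). The white cap top is at (169,187), the -60 marker top at (205,69) and the -110 marker top at (342,22). The beaker stands clear at (455,180). I'll refit with these points added.

```bash
cat >> fit.py <<'E'
from types import SimpleNamespace
import json
o1=dict(tool_pos=np.array([0.64678584,0.08239593,0.21180608]),ee_rot=np.array([-2.74284205,0.07889569,1.6569163]))
W=[((169,187),lambda p:disc(p,.114,.085,p[3]-np.pi/2)),((328,290),lambda p:disc(p,.098,.085,p[3]+np.pi)),((205,69),lambda p:car(p,*M[-60],.06)),((342,22),lambda p:car(p,*M[-110],.06))]
g=lambda p:np.r_[f(p)/.6,np.concatenate([wproj(q(p),o1)-u for u,q in W])/2]
s=least_squares(g,p);p=s.x;print("refit",p.round(4),s.fun.reshape(-1,2)[-4:].round(2)*2)
json.dump(list(p),open("p.json","w"))
E
python3 fit.py
python3 - <<'E'
from h import *;import json
p=json.load(open("p.json"));ax=Rz(p[2])@TILT[:,2];k=disc(p,.08,.085,np.pi+p[3])
o,T0=now();A=tf(ori(0,ax),k+ax*(.08-.0188));plan(T0,A,3)
plan(A,tf(ori(0,ax),k-ax*.0188),2);print(k)
E
```

```text
[ 0.52290508  0.00668825  3.37051299 -0.0620872 ] [[ 0.38 -0.41]
 [ 0.86 -0.64]
 [-0.84 -0.46]
 [-0.61 -0.1 ]
 [ 0.23  1.14]
 [-0.17  0.08]
 [ 0.42  0.04]
 [-0.05 -0.22]
 [-0.16  0.1 ]
 [ 0.06 -0.24]]
knob [0.63191121 0.0266719  0.16165129] orange [0.49374798 0.0053098  0.26417242]
axis [0.41159298 0.09590314 0.90630779]
refit [ 0.5254  0.0104  3.3566 -0.055 ] [[-2.78  4.88]
 [-2.1   2.1 ]
 [-3.42  2.96]
 [-4.9   3.58]]
3 rows of cm [-1.702  0.326 -0.15 ] deg [0.68 0.3  1.74] |d| 1.7397515770733352 |w| 1.886938433428733
2 rows of cm [ 0. -0.  4.] deg [ 0. -0. -0.] |d| 4.000000000000002 |w| 1.2709146276868483e-15
[0.63456164 0.02942113 0.16163638]
```

Call:
jog_arm([
  [[-1.7,0.33,-0.15,0.68,0.3,1.74,1],[-1.7,0.33,-0.15,0.68,0.3,1.74,1],[-1.7,0.33,-0.15,0.68,0.3,1.74,1],[0,0,0,0,0,0,1],[0,0,0,0,0,0,1],[0,0,0,0,0,0,1]],
])

```text
time: 2.4
tool_pos: [0.6595, 0.0379, 0.2192]
ee_rot: [-2.719, 0.099, 1.575]
wrist_force: [-0.5, 0.9, -0.4]
width: 0.0937
```

```bash
cat > look.py <<'E'
from h import *;import json,cv2,sys
p=json.load(open("p.json"));ax=Rz(p[2])@TILT[:,2]
o,T0=now();im=cv2.cvtColor(robot.snapshot("wrist"),cv2.COLOR_RGB2BGR);cv2.imwrite(sys.argv[1],im)
print(o['tool_pos'],o['ee_rot'],o['qvel'].round(3))
hsv=cv2.cvtColor(im,cv2.COLOR_BGR2HSV)
m=(((hsv[...,0]<6)|(hsv[...,0]>174))&(hsv[...,1]>150)&(hsv[...,2]>50)).astype(np.uint8)
n,l,st,c=cv2.connectedComponentsWithStats(m);i=1+np.argmax(st[1:,4]);print("red",st[i],c[i])
h=p[3]
for nm,hh,a in(("knobtop",.098,np.pi+h),("knob mid",.08,np.pi+h),("collar",.04,np.pi+h),("white",.114,h-np.pi/2),("orange",.114,h)):print(nm,wproj(disc(p,hh,.085,a),o).round(1))
k=disc(p,.08,.085,np.pi+h);plan(T0,tf(ori(0,ax),k-ax*.0188),2)
E
python3 look.py pics/w2.png
```

```text
[0.65946891 0.03793466 0.21916085] [-2.71854189  0.0994355   1.57479922] [ 0.003 -0.004  0.    -0.001 -0.003 -0.001]
red [ 298  190   46   56 2043] [320.53010279 217.91678904]
knobtop [318.7 226.3]
knob mid [318.5 217.5]
collar [318.1 201.5]
white [146.  123.3]
orange [ 59.7 279. ]
2 rows of cm [-0.133  0.055  4.1  ] deg [0.09 0.05 0.1 ] |d| 4.102185379539672 |w| 0.1426360188788458
```

View pics/w2.png

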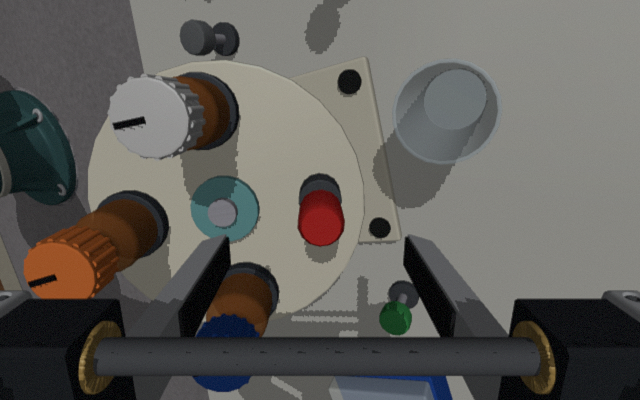

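Seen at rest, the knob's top is centred at (321,223), against a prediction of (319,226), which is within 2 mm. The open fingers straddle it clear of the beaker and bottles. Going down to grip.

Call:
jog_arm([
  [[0,0.1,3,0.09,0.05,0.1,1],[-0.05,0.1,3,0.09,0.05,0.1,1],[-0.05,0,2.2,0,0,0,1],[0,0,0,0,0,0,1],[0,0,0,0,0,0,1],[0,0,0,0,0,0,-1],[0,0,0,0,0,0,-1],[0,0,0,0,0,0,-1],[0,0,0,0,0,0,-1],[0,0,0,0,0,0,-1]],
])

```text
time: 3.7
tool_pos: [0.6277, 0.0287, 0.1439]
ee_rot: [-2.716, 0.1, 1.57]
wrist_force: [1.0, -0.9, 0.3]
width: 0.0474
```

Call:
jog_arm([
  [[0,0,0,0,0,0,-1],[0,0,0,0,0,0,-1],[0,0,0,0,0,0,-1],[0,0,0,0,0,0,-1]],
])

```text
time: 4.2
tool_pos: [0.6279, 0.0287, 0.1438]
ee_rot: [-2.716, 0.099, 1.57]
wrist_force: [2.6, -0.1, -1.0]
width: 0.0312
```

Call:
jog_arm([
  [[0,0,-0.5,0,0,0,-1],[0,0,-0.5,0,0,0,-1],[0,0,-0.5,0,0,0,-1],[0,0,0,0,0,0,-1],[0,0,0,0,0,0,-1]],
])

```text
time: 4.82
tool_pos: [0.6338, 0.03, 0.1568]
ee_rot: [-2.715, 0.1, 1.57]
wrist_force: [-0.3, -1.5, -9.6]
width: 0.0314
```

Run:
```python
from h import *;import json
p=json.load(open("p.json"));ax=Rz(p[2])@TILT[:,2]
o,T=now();R=T[:3,:3];g=T[:3,3]-R[:,2]*.0188
k=disc(p,.095,.085,np.pi+p[3]);print("force",o['wrist_force'],o['wrist_force']@R,"grip-knob in tool cm",(R.T@(g-k)*100).round(2),"align",(R.T@ax).round(3),o['width'])
a=np.linspace(p[3],np.radians(100),12)
X=np.array([disc(p,.095,.085,np.pi+t) for t in a]);print((np.diff(X,axis=0)@R*100).round(2))
```

```text
force [-0.25755023 -1.46966269 -9.64469627] [-0.50451782  3.79904011  8.97547563] grip-knob in tool cm [0.11 0.13 0.09] align [-0.    -0.001 -1.   ] 0.03135942381560869
[[ 1.34 -0.36  0.  ]
 [ 1.26 -0.58  0.  ]
 [ 1.15 -0.77  0.  ]
 [ 1.01 -0.95  0.  ]
 [ 0.84 -1.1   0.  ]
 [ 0.65 -1.23  0.  ]
 [ 0.44 -1.32  0.  ]
 [ 0.22 -1.37  0.  ]
 [-0.   -1.39  0.  ]
 [-0.23 -1.37  0.  ]
 [-0.45 -1.31  0.  ]]
```

Call:
jog_arm([
  [[1.34,-0.36,0,0,0,0,-1],[1.26,-0.58,0,0,0,0,-1],[1.15,-0.77,0,0,0,0,-1],[1.01,-0.95,0,0,0,0,-1],[0.84,-1.1,0,0,0,0,-1],[0,0,0,0,0,0,-1]],
])

```text
time: 5.58
tool_pos: [0.5973, 0.0901, 0.169]
ee_rot: [-2.712, 0.096, 1.573]
wrist_force: [-4.6, 5.4, -8.7]
width: 0.0313
```

```bash
cat > st.py <<'E'
from h import *;import json
p=json.load(open("p.json"));D=Rz(p[2])@TILT
o,T=now();R=T[:3,:3];g=T[:3,3]-R[:,2]*.0188
q=D.T@(g-car(p,0,0,.125));print("force tool",(o['wrist_force']@R).round(1),"disc r,h mm",np.hypot(q[0],q[1])*1e3,q[2]*1e3,"head deg",np.degrees(np.arctan2(-q[1],-q[0]))%360,"width",o['width'])
E
python3 st.py
```

```text
force tool [ 6.2 -0.8  9.3] disc r,h mm 87.03653937480124 95.55154486005915 head deg 45.936514031896316 width 0.03133162180733411
```

Call:
jog_arm([
  [[0.65,-1.23,0,0,0,0,-1],[0.44,-1.32,0,0,0,0,-1],[0.22,-1.37,0,0,0,0,-1],[0,-1.39,0,0,0,0,-1],[-0.23,-1.37,0,0,0,0,-1],[-0.45,-1.31,0,0,0,0,-1],[0,0,0,0,0,0,-1],[0,0,0,0,0,0,-1]],
])

```text
time: 6.58
tool_pos: [0.5233, 0.096, 0.2016]
ee_rot: [-2.708, 0.101, 1.57]
wrist_force: [-8.7, 1.7, -7.0]
width: 0.0311
```

```bash
python3 st.py; python3 look.py pics/w3.png|head -2
python3 - <<'E'
from h import *
import json
p=json.load(open("p.json"));R=ori(0,Rz(p[2])@TILT[:,2])
for t in (98,104,110,116):
  print(t,(R.T@(disc(p,.1,.085,np.pi+np.radians(t+1))-disc(p,.1,.085,np.pi+np.radians(t)))*100).round(3))
E
```

```text
force tool [ 2.4 -5.   9.9] disc r,h mm 85.91080411734737 95.05518234675914 head deg 101.75262458085199 width 0.031058372459155312
[0.52329886 0.0960091  0.20157039] [-2.70819786  0.10140058  1.56953889] [ 0.001  0.006 -0.001  0.001  0.    -0.   ]
red [ 281  226   70   90 4923] [315.4210847  271.35750559]
98 [-0.056 -0.138  0.   ]
104 [-0.07  -0.131 -0.   ]
110 [-0.083 -0.123  0.   ]
116 [-0.095 -0.114 -0.   ]
```

View pics/w3.png

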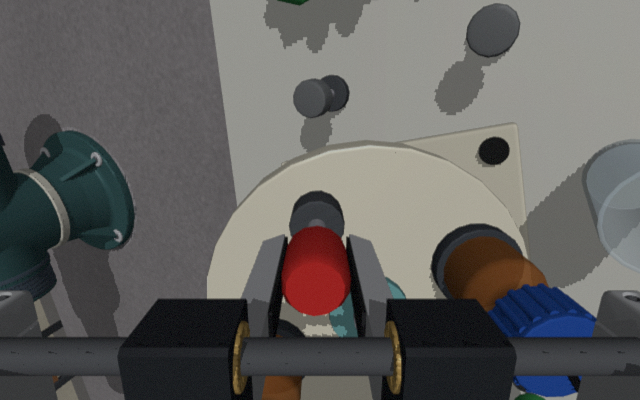

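The disc now reads about 102° and the knob (315,271) is firmly between the pads. I'll lower until the pin is just above the ring, loosen to a 36 mm cage so the spring alone pushes the pin, and slide on to feel for the hole.

Call:
jog_arm([
  [[0,0,0.4,0,0,0,-1],[0,0,0,0,0,0,-1],[0,0,0,0,0,0,-0.21],[0,0,0,0,0,0,-0.21],[0,0,0,0,0,0,-0.21],[0,0,0.3,0,0,0,-0.21],[0,0,0,0,0,0,-0.21]],
])

```text
time: 7.5
tool_pos: [0.5235, 0.0962, 0.1945]
ee_rot: [-2.715, 0.1, 1.57]
wrist_force: [-3.2, -0.6, 6.4]
width: 0.0371
```

```bash
python3 st.py;python3 look.py pics/w4.png|sed -n 2p
```

```text
force tool [-1.3 -5.5 -4.4] disc r,h mm 85.49620403415904 88.75078606134895 head deg 99.72201817431012 width 0.03708898998315646
red [ 275  228   69   90 4933] [309.23657004 273.10581796]
```

Call:
jog_arm([
  [[-0.05,-0.1,0,0,0,0,-0.21],[-0.05,-0.1,0,0,0,0,-0.21],[-0.05,-0.1,0,0,0,0,-0.21],[-0.05,-0.1,0,0,0,0,-0.21],[-0.05,-0.1,0,0,0,0,-0.21],[-0.05,-0.1,0,0,0,0,-0.21],[0,0,0,0,0,0,-0.21]],
])

```text
time: 8.43
tool_pos: [0.5186, 0.0936, 0.1961]
ee_rot: [-2.716, 0.099, 1.57]
wrist_force: [-0.7, -0.0, -0.4]
width: 0.0368
```

```bash
python3 st.py;python3 look.py pics/w5.png|sed -n 2p
```

```text
force tool [ 0.  -0.4  0.7] disc r,h mm 85.11608073510745 87.89714416991599 head deg 103.55325080412045 width 0.036804465066000665
red [ 286  224   70   89 4986] [320.16145207 268.92178099]
```

Call:
jog_arm([
  [[-0.05,-0.1,0,0,0,0,-0.21],[-0.05,-0.1,0,0,0,0,-0.21],[-0.05,-0.1,0,0,0,0,-0.21],[-0.05,-0.1,0,0,0,0,-0.21],[-0.05,-0.1,0,0,0,0,-0.21],[-0.05,-0.1,0,0,0,0,-0.21],[0,0,0,0,0,0,-0.21]],
])

```text
time: 9.35
tool_pos: [0.5144, 0.0908, 0.1983]
ee_rot: [-2.719, 0.099, 1.569]
wrist_force: [4.9, -0.2, -2.6]
width: 0.0375
```

```bash
python3 st.py;python3 look.py pics/w6.png|sed -n 2p
```

```text
force tool [0.1 5.5 0.4] disc r,h mm 84.71333063807553 87.97622423269424 head deg 107.30172946080104 width 0.03748049274678683
red [ 290  221   70   89 4943] [324.50192191 265.63888327]
```

Call:
jog_arm([
  [[-0.05,-0.1,0,0,0,0,-0.21],[-0.05,-0.1,0,0,0,0,-0.21],[-0.05,-0.1,0,0,0,0,-0.21],[-0.05,-0.1,0,0,0,0,-0.21],[0,0,0,0,0,0,-0.21]],
])

```text
time: 10.02
tool_pos: [0.5087, 0.089, 0.2011]
ee_rot: [-2.714, 0.1, 1.57]
wrist_force: [0.6, -0.0, -0.1]
width: 0.0369
```

```bash
python3 st.py;python3 look.py pics/w7.png|sed -n 2p
```

```text
force tool [ 0.   0.6 -0.2] disc r,h mm 86.40170904372651 87.96069916199382 head deg 111.49522627260328 width 0.03693460752522333
red [ 290  219   66   84 4427] [322.0978089  261.31804834]
```

The red blob shrank (70x89 to 66x84 px) and the side force vanished, so the pin seems to have dropped. A small push further should now meet a stop.

Call:
jog_arm([
  [[-0.05,-0.1,0,0,0,0,-0.21],[-0.05,-0.1,0,0,0,0,-0.21],[-0.05,-0.1,0,0,0,0,-0.21],[0,0,0,0,0,0,-0.21]],
])

```text
time: 10.58
tool_pos: [0.5069, 0.0876, 0.2021]
ee_rot: [-2.716, 0.1, 1.57]
wrist_force: [3.5, -0.1, -1.5]
width: 0.0373
```

```bash
python3 st.py;python3 look.py pics/w8.png|sed -n 2p
```

```text
force tool [ 0.   3.8 -0.1] disc r,h mm 86.3475597118503 88.00687047450718 head deg 113.17180124663618 width 0.03728396268425357
red [ 291  218   66   84 4411] [323.22171843 260.36272954]
```

View pics/w8.png

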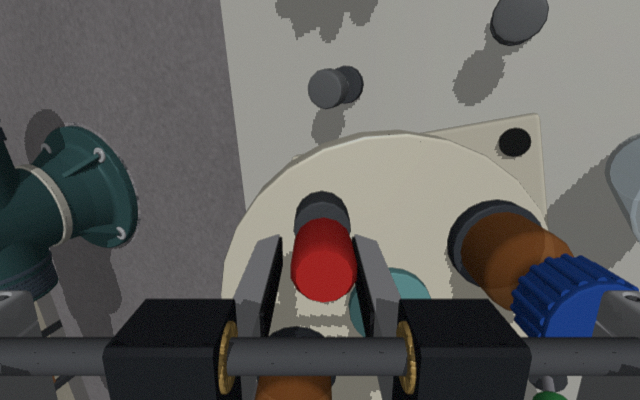

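Call:
jog_arm([
  [[-0.05,-0.08,0,0,0,0,-0.21],[-0.05,-0.08,0,0,0,0,-0.21],[0,0,0,0,0,0,-0.21],[0,0,0,0,0,0,-0.21]],
])

```text
time: 11.12
tool_pos: [0.5054, 0.0867, 0.2029]
ee_rot: [-2.716, 0.1, 1.57]
wrist_force: [4.2, -0.7, -0.5]
width: 0.0369
```

```bash
python3 st.py;python3 look.py pics/w9.png|sed -n 2p
```

```text
force tool [-0.7  4.  -1.3] disc r,h mm 86.58773115499879 87.9905937800091 head deg 114.46734087924314 width 0.036863423643643936
red [ 291  218   66   85 4411] [323.3498073  260.79687146]
```

Call:
jog_arm([
  [[-0.06,-0.08,0,0,0,0,-0.21],[-0.06,-0.08,0,0,0,0,-0.21],[-0.06,-0.08,0,0,0,0,-0.21],[0,0,0,0,0,0,-0.21],[0,0,0,0,0,0,-0.21]],
])

```text
time: 11.8
tool_pos: [0.5046, 0.0853, 0.2034]
ee_rot: [-2.72, 0.099, 1.57]
wrist_force: [8.2, 0.9, -2.1]
width: 0.0372
```

```bash
python3 st.py;python3 look.py pics/w10.png|sed -n 2p
```

```text
force tool [ 1.1  8.3 -1.6] disc r,h mm 86.03195380882023 88.05814364949107 head deg 115.5528992740353 width 0.037155831575500856
red [ 293  216   65   84 4359] [324.66437256 258.32278045]
```

Call:
jog_arm([
  [[-0.05,-0.1,0,0,0,0,-0.21],[-0.05,-0.1,0,0,0,0,-0.21],[0,0,0,0,0,0,-0.21],[0,0,0,0,0,0,-0.21]],
])

```text
time: 12.35
tool_pos: [0.5041, 0.0843, 0.2038]
ee_rot: [-2.723, 0.099, 1.569]
wrist_force: [10.9, 1.1, -3.6]
width: 0.0371
```

```bash
python3 st.py;python3 look.py pics/w11.png|sed -n 2p
```

```text
force tool [ 1.5 11.3 -1.3] disc r,h mm 85.71513574424027 88.11209453342633 head deg 116.34137630249651 width 0.037081503747218976
red [ 294  214   65   84 4329] [325.78701779 256.53661354]
```

The push force rises (4, 8, then 11 N) while the knob stays put, so the pin is seated and stopped. I'll release and retract.

Call:
jog_arm([
  [[0.1,0.2,0,0,0,0,-0.21],[0.1,0.2,0,0,0,0,0.2],[0,0,0,0,0,0,1],[0,0,0,0,0,0,1],[0,0,0,0,0,0,1],[0,0,-2,0,0,0,1],[0,0,-3,0,0,0,1],[0,0,-4,0,0,0,1],[0,0,0,0,0,0,1]],
])

```text
time: 13.52
tool_pos: [0.5434, 0.0943, 0.2873]
ee_rot: [-2.722, 0.099, 1.569]
wrist_force: [0.2, 1.1, 0.3]
width: 0.0939
```

```bash
cat > cap.py <<'E'
from h import *;import json
p=json.load(open("p.json"));ax=Rz(p[2])@TILT[:,2];h=np.radians(114)
o,T=now();c=disc(p,.1,.085,h);A=tf(ori(0,ax),c+ax*(.08-.0188));print("cap",c)
print(plan(T,A,4)[-1])
E
python3 cap.py
```

```text
cap [ 0.61384945 -0.04979956  0.20101976]
4 rows of cm [-3.37   2.641  0.03 ] deg [ 0.08 -0.01 -0.02] |d| 4.2813118145756714 |w| 0.0819818365913147
[ 0.63911842 -0.04428251  0.2564858 ]
```

Call:
jog_arm([
  [[-3.37,2.64,0.03,0.08,0,0,1],[-3.37,2.64,0.03,0.08,0,0,1],[-3.37,2.64,0.03,0.08,0,0,1],[-3.37,2.64,0.03,0.08,0,0,1],[0,0,0,0,0,0,1],[0,0,0,0,0,0,1]],
])

```text
time: 14.28
tool_pos: [0.6369, -0.0441, 0.2526]
ee_rot: [-2.708, 0.099, 1.57]
wrist_force: [0.4, 0.6, 0.6]
width: 0.0939
```

```bash
cat > cap2.py <<'E'
from h import *;import json,cv2,sys
p=json.load(open("p.json"));ax=Rz(p[2])@TILT[:,2];h=np.radians(114)
o,T=now();cv2.imwrite(sys.argv[1],cv2.cvtColor(robot.snapshot("wrist"),cv2.COLOR_RGB2BGR))
for n,H,a in(("orange",.114,h),("blue",.114,h+np.pi/2),("knobtop home",.098,h+np.pi),("knobtop up",.108,h+np.pi)):print(n,wproj(disc(p,H,.085,a),o).round(1))
c=disc(p,.1,.085,h);plan(T,tf(ori(0,ax),c-ax*.0188),3);print(o['joint_positions'].round(2))
E
python3 cap2.py pics/w12.png
```

```text
orange [318.2 224.6]
blue [345.9  26.6]
knobtop home [145.8   3.3]
knobtop up [137.7  -1. ]
3 rows of cm [-0.019  0.027  2.518] deg [-0.16 -0.01 -0.01] |d| 2.5184260517728885 |w| 0.15586039058760603
[-0.09  0.66  0.59 -0.17  2.31 -0.16]
```

View pics/w12.png

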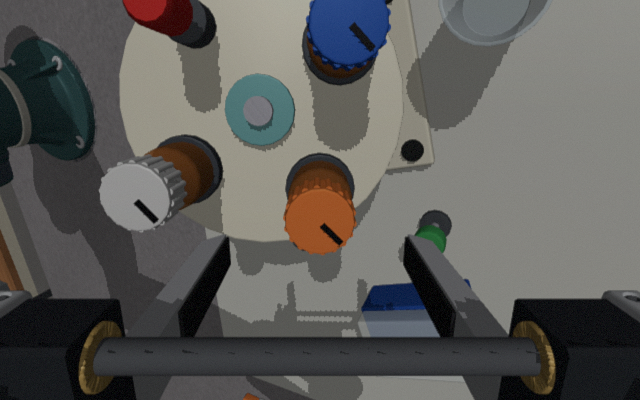

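The orange cap top is centred at (320,221), against a prediction of (318,225), with the green marker next to it at (430,240). The black line points to about (335,240). The fingers straddle the cap, so I'll descend and close.

Call:
jog_arm([
  [[0.05,0.1,2.5,0,0,0,1],[0.05,0.1,2.5,0,0,0,1],[0,0,2.5,0,0,0,1],[0,0,0,0,0,0,1],[0,0,0,0,0,0,-1],[0,0,0,0,0,0,-1],[0,0,0,0,0,0,-1],[0,0,0,0,0,0,-1],[0,0,0,0,0,0,-1],[0,0,0,0,0,0,-1],[0,0,0,0,0,0,-1]],
])

```text
time: 15.7
tool_pos: [0.6075, -0.0505, 0.1848]
ee_rot: [-2.709, 0.1, 1.57]
wrist_force: [-2.1, -0.2, 1.6]
width: 0.0453
```

Call:
jog_arm([
  [[0,0,0,0,0,0,-1],[0,0,0,0,0,-5,-1],[0,0,0,0,0,-7,-1],[0,0,0,0,0,-7,-1],[0,0,0,0,0,-7,-1],[0,0,0,0,0,-7,-1],[0,0,0,0,0,-7,-1],[0,0,0,0,0,-7,-1],[0,0,0,0,0,-7,-1],[0,0,0,0,0,-7,-1],[0,0,0,0,0,0,-1]],
])

```text
time: 17.08
tool_pos: [0.608, -0.0502, 0.1845]
ee_rot: [-2.832, -0.321, 2.562]
wrist_force: [-1.5, 0.8, 2.0]
width: 0.0461
```

Run:
```python
from h import *
o,T=now();print((o['wrist_force']@T[:3,:3]).round(1),(o['wrist_torque']@T[:3,:3]).round(2),o['joint_positions'].round(2),o['width'])
```

```text
[ 2.2 -0.6 -1.2] [ 0.13  0.12 -0.13] [-0.1   0.57  0.85 -0.16  2.13 -1.2 ] 0.04611250640259785
```

Call:
jog_arm([
  [[0,0,0,0,0,-4,-1],[0,0,0,0,0,-4,-1],[0,0,0,0,0,-4,-1],[0,0,0,0,0,-4,-1],[0,0,0,0,0,0,-1]],
])

```text
time: 17.7
tool_pos: [0.6092, -0.0503, 0.1838]
ee_rot: [-2.934, -0.39, 2.848]
wrist_force: [2.2, 1.1, -1.0]
width: 0.0455
```

```bash
cat > t.py <<'E'
from h import *
o,T=now();print((o['wrist_force']@T[:3,:3]).round(1),(o['wrist_torque']@T[:3,:3]).round(2),o['joint_positions'].round(3),o['width'])
E
python3 t.py
```

```text
[-2.   1.7 -0.1] [-0.5  -0.83  0.5 ] [-0.1    0.574  0.853 -0.155  2.129 -1.473] 0.04547705928789732
```

Call:
jog_arm([
  [[0,0,0,0,0,-3,-1],[0,0,0,0,0,-3,-1],[0,0,0,0,0,0,-1],[0,0,0,0,0,0,-1]],
])

```text
time: 18.2
tool_pos: [0.6096, -0.0502, 0.1836]
ee_rot: [-2.978, -0.408, 2.961]
wrist_force: [5.0, 1.9, -3.1]
width: 0.0451
```

```bash
python3 t.py
```

```text
[-5.4  2.9  0.5] [-0.56 -0.99  0.55] [-0.1    0.575  0.853 -0.155  2.128 -1.578] 0.04511218284482764
```

Call:
jog_arm([
  [[0,0,0,0,0,-3,-1],[0,0,0,0,0,-3,-1],[0,0,0,0,0,0,-1],[0,0,0,0,0,0,-1]],
])

```text
time: 18.7
tool_pos: [0.6092, -0.0499, 0.1837]
ee_rot: [-3.024, -0.424, 3.074]
wrist_force: [4.7, 2.1, -2.3]
width: 0.0453
```

```bash
python3 t.py
```

```text
[-5.1  2.4 -0.1] [-0.58 -1.02  0.65] [-0.1    0.575  0.853 -0.154  2.129 -1.682] 0.04525573047188276
```

Turned 87°, with the torque levelling off near 0.6 N m (it was about -0.13 while turning), so the cap is at its stop and slipping in the pads. Releasing and backing off for a look.

Call:
jog_arm([
  [[0,0,0,0,0,0,0.3],[0,0,0,0,0,0,1],[0,0,0,0,0,0,1],[0,0,0,0,0,0,1],[0,0,0,0,0,0,1],[0,0,-2,0,0,0,1],[0,0,-3,0,0,0,1],[0,0,-4,0,0,0,1],[0,0,0,0,0,8,1],[0,0,0,0,0,10,1],[0,0,0,0,0,10,1],[0,0,0,0,0,10,1]],
])

```text
time: 20.2
tool_pos: [0.6456, -0.0423, 0.2658]
ee_rot: [-2.781, -0.262, 2.384]
wrist_force: [-0.4, 0.2, 0.8]
width: 0.0941
```

Call:
jog_arm([
  [[0,0,0,0,0,10,1],[0,0,0,0,0,10,1],[0,0,0,0,0,10,1],[0,0,0,0,0,10,1],[3,-4,-1,0,0,9,1],[3,-3,-1,0,0,0,1],[0,0,0,0,0,0,1],[0,0,0,0,0,0,1]],
])

```text
time: 21.2
tool_pos: [0.5853, 0.0128, 0.3101]
ee_rot: [-2.707, 0.085, 1.602]
wrist_force: [-0.0, -0.3, 0.0]
width: 0.0939
```

```bash
python3 cap2.py pics/w13.png
python3 - <<'E'
from h import *
import json,cv2
o,T=now();p=json.load(open("p.json"));ax=Rz(p[2])@TILT[:,2]
# predicted line tip in w13: line from centre along angle in disc frame, cap radius 23
c=disc(p,.114,.085,np.radians(114));D=Rz(p[2])@TILT
for a in range(0,360,30):print(a,wproj(c+D@np.r_[.02*np.cos(np.radians(a)),.02*np.sin(np.radians(a)),0],o).round(0),end=' ')
E
```

```text
orange [407.6 272.4]
blue [447.4 119.9]
knobtop home [280.3  91. ]
knobtop up [278.8  90.8]
3 rows of cm [-1.772  2.42   3.708] deg [-0.11  0.    0.64] |d| 4.769324562978371 |w| 0.653521060761817
[-0.02  0.54  0.66 -0.14  2.37 -0.11]
0 [383. 277.] 30 [388. 288.] 60 [398. 294.] 90 [411. 295.] 120 [423. 290.] 150 [431. 280.] 180 [433. 268.] 210 [428. 257.] 240 [417. 251.] 270 [404. 250.] 300 [392. 255.] 330 [384. 265.]
```

View pics/w13.png

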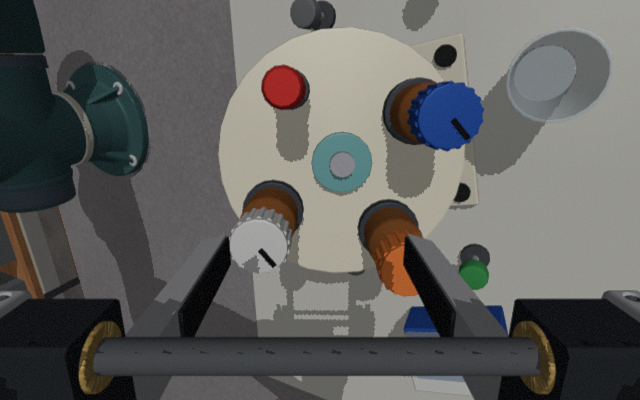

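The finger hides the orange cap's line in this view. The blue and white lines at (460,128) and (267,258) have not turned. I'll shift sideways to uncover the orange line.

Call:
jog_arm([
  [[1,3,-0.5,0,0,0,1],[1,3,-0.5,0,0,0,1],[0,0,0,0,0,0,1],[0,0,0,0,0,0,1]],
])

```text
time: 21.75
tool_pos: [0.6429, 0.0326, 0.2917]
ee_rot: [-2.705, 0.085, 1.601]
wrist_force: [-0.0, -0.6, 0.8]
width: 0.0938
```

```bash
python3 cap2.py pics/w14.png
python3 - <<'E'
import cv2
a=cv2.imread("pics/w14.png")
cv2.imwrite("pics/w14c.png",cv2.resize(a[20:320,100:500],None,fx=2,fy=2,interpolation=cv2.INTER_CUBIC))
E
```

```text
orange [331.9 288.4]
blue [360.1 146. ]
knobtop home [205.1 117.7]
knobtop up [201.  118.5]
3 rows of cm [-2.446  0.441  4.012] deg [-0.16 -0.01  0.63] |d| 4.719492941512128 |w| 0.6493839936090032
[ 0.01  0.72  0.42 -0.13  2.43 -0.08]
```

View pics/w14c.png

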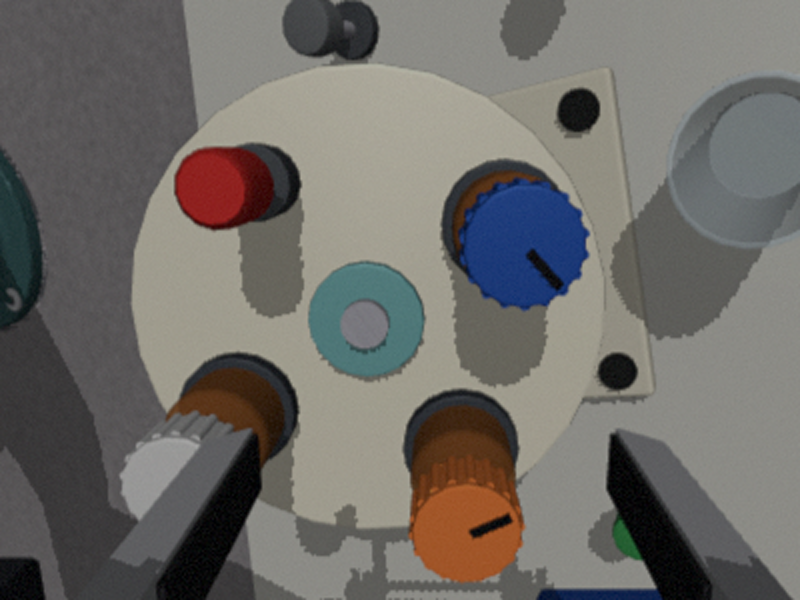

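The orange line now points up-right, where before it pointed down-right like the blue and white ones. I'll measure all the line angles exactly in the cap plane.

Run:
```python
from h import *
import json
p=json.load(open("p.json"));D=Rz(p[2])@TILT
def ray(o,u):
    c=robot.camera_info("wrist");R=Rn.from_euler('xyz',o['ee_rot']).as_matrix();H=c['hand_eye']
    d=R@H[:3,:3]@np.linalg.solve(c['mtx'],np.r_[u,1]);s=R@H[:3,3]+o['tool_pos'];return s,d
def ang(o,u0,u1):
    P=[]
    for u in(u0,u1):
        s,d=ray(o,u);s=D.T@(s-car(p,0,0,.125));d=D.T@d;P.append(s+d*(.114-s[2])/d[2])
    v=P[1]-P[0];return np.degrees(np.arctan2(v[1],v[0])).round(1),np.linalg.norm(v)*1e3
o12=dict(tool_pos=np.array([.6369,-.0441,.2526]),ee_rot=np.array([-2.708,.099,1.57]))
o14=robot.get_obs()
c=lambda x,y:(100+x/2,20+y/2)
print("before orange",ang(o12,(322,225),(340,243)),"blue",ang(o12,(352,26),(372,48)),"white",ang(o12,(137,203),(155,221)))
print("after orange",ang(o14,c(471,533),c(511,518)),"blue",ang(o14,c(529,252),c(560,287)))
print(o14['tool_pos'],o14['ee_rot'])
import cv2
a=cv2.imread("pics/w14.png");b=cv2.imread("pics/w12.png")
for im,o,(x0,y0,x1,y1) in((b,o12,(297,200,345,248)),(b,o12,(330,10,378,56)),(a,o14,(313,264,358,306)),(a,o14,(340,120,390,170))):
    s=im[y0:y1,x0:x1].max(2);ys,xs=np.where(s<50);xs=xs+x0;ys=ys+y0
    q=np.c_[xs,ys].astype(float);m=q.mean(0);w=np.linalg.svd(q-m)[2][0]
    if w[0]<0:w=-w
    print(len(q),m.round(1),ang(o,m-6*w,m+6*w))
```

```text
before orange (np.float64(119.9), np.float64(17.554607345390576)) blue (np.float64(122.0), np.float64(16.52982913381358)) white (np.float64(116.0), np.float64(16.021197886145906))
after orange (np.float64(-168.6), np.float64(17.9428488147873)) blue (np.float64(121.1), np.float64(17.9668885793776))
[0.64265339 0.03273255 0.29319439] [-2.70703646  0.08504765  1.60060991]
136 [331.2 234. ] (np.float64(121.6), np.float64(8.259411772572555))
226 [362.2  36.9] (np.float64(120.6), np.float64(6.657560167052138))
79 [345.1 282.7] (np.float64(-166.7), np.float64(10.102091573278507))
111 [372.  154.5] (np.float64(120.8), np.float64(9.21912546041687))
```

```bash
python3 -c "
from bench import robot
o=robot.get_obs();print(o['time'],o['wrist_force'],o['qvel'].round(3));print(robot.close_job())"
```

```text
21.8 [-0.61095772  0.33218232  0.03941474] [ 0.003 -0.034 -0.005  0.003 -0.001  0.002]
the job is handed in; nothing more can be done
None
```

I finished the job and handed it in at 21.8 s: the orange bottle is at the green-marker station (+110°), the plunger is down in the index hole, and the orange cap is open.

**What I did**
- I lifted the plunger about 14 mm and turned the disc to about 102°.
- With the fingers loosened to a 36 mm cage, I slid the pin along the ring until it dropped into the hole, at about 113–114° disc turn.
- I let go of the knob, then turned the orange cap anticlockwise until it stopped.

**Last checks**
- **Pin seated:** the knob got smaller in the wrist image by about what a full 10 mm drop gives. Pushing further raised the side force from 4 to 8 to 11 N while the disc stayed put. The last picture also fits the plunger being home.
- **Orange cap:** its line turned about 72° in the disc's frame. I turned the gripper 87°; the torque jumped between 60° and 76° and then levelled off near 0.6 N m, so the pads slipped against the stop. The measured final angle is about 1.37 rad against 1.4, within measuring error.
- **Other caps:** the blue cap's line measured the same before and after. The white cap was only judged by eye in the second-last picture, because a finger partly hid it in the last one.
- **Everything else:** the beaker, the markers in view and the tip box stood in place. I did not re-check the tube rack, freezer box or pipette, but the arm stayed well clear of them.
- **Hands off:** the gripper was open and clear, with under 1 N at the wrist.

The wrist camera disagreed with the fitted carousel position by a steady 2 mm or so, which I allowed for when gripping.

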